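Clamp a glued heel in the cobbler's press with the capstan bar

ROBOT

A 6-joint arm with a two-finger parallel gripper is mounted at the origin on the work surface. World frame = base frame: x ahead of the robot, y to its left, z up, the work surface at z = 0. Lengths are in m, angles in rad, forces in N, time in s.
With the tool pointing down it reaches from about 0.375 to 0.9 m from the base axis. Payload 3.1 kg.
Tool frame: the origin (TCP) lies on the mounting face of the last link; the fingertips stand 182 mm ahead of it and the grasp point (between the pads) lies 164 mm ahead of it (env.tcp_to_grasp is the distance from the TCP to the grasp point, in m); z points along the fingers, y is the line along which they close (so a half turn about z gives the same grasp; the last joint's range is limited). The gripper opens to 87 mm and grips with 3 to 60 N. Pads are 19 mm wide; open, the fingers measure 117 mm over their backs; the gripper's body (75 mm by 190 mm) begins 51 mm behind the grasp point.
Start: joints at [-1.464, 0.527, 1.433, -0, 1.181, -0.178], TCP at [0.176, -0.6, 0.405] pointing down, gripper open.
Joint ranges: [-3.08, 3.08], [-0.75, 2.2], [0.22, 2.44], [-1.43, 4.57], [0, 2.65], [-2.85, 2.85]. Speed limits (rad/s): [2.79, 2.79, 3.14, 3.14, 3.14, 3.14].

INTERFACE

Orientations are given as a rotation vector (axis times angle).
In Python, from cell import env, imaging, workorder gives the robot as it stands.
- The arm moves only by the shell command python3 -m creep 'ROWS' [FORCE]. ROWS is a JSON object of lists of equal length, an entry for each row: "fingers": the opening, from 0 (shut) to 1 (fully open); "dp": the shift along the tool's x, y, z as a fraction of full scale, a list of three; "delta_rot": the turn, a rotation vector about the tool's x, y, z as a fraction of full scale, a list of three. A call has 1 to 20 rows; each row is the pose to reach, as a shift and turn from the pose commanded when the call began, along the tool's axes at that moment; what a row does not reach only later rows make up. Full scale, the value 1, is 30 cm for a shift and 90 degrees for a turn. A row lasts 1/10 s, in which the tool goes at most 50 mm and 8.59 degrees, less where a joint would pass 70% of its speed; a pose out of reach is approached as far as the arm can. A call with a number of a shift or a turn outside -1 to 1 is refused whole. A call with a gripper value outside its range is refused whole. The fingers move at their own pace and stop on an object; FORCE is the grip in N (left out, the last holds). Time passes only in rows, so rows that repeat a pose let the fingers close. It gives the time, the measured TCP pose, the force, the opening and the grip force at its end, in the units of the state.
- env.sense(): the state, without advancing time (a new reading comes with each control period).
- imaging.get_image(name): name is "scene" or "side" or "wrist"; returns a dict with "color" (480x640x3 uint8, blue, green, red), "z_map" (480x640 float32, m along the optical axis (not along the pixel's ray), 0 where there is no reading), "fx", "fy", "cx", "cy" (pixels), "distortion" ([k1, k2, p1, p2, k3] as OpenCV has them; the pictures are not rectified), "R" (3x3) and "t" (3): a world point X has camera coordinates R X + t. Camera axes: x right, y down, z forward; pixel columns grow to the right and rows downward; lengths in m; the calibration is good to about 2 mm. A picture is of the moment at which its call begins.
- workorder.close_job(): hands the job in; it is judged then, once.
The state is a dict: "time_s": time; "q": joint angles; "dq": joint speeds; "joint_efforts": joint torques, N m; "position": TCP position; "ee_rot": TCP orientation; "force": force on the tool from outside, world axes, zero at the start; "moment": the same for the moment, N m; "width": opening from 0.0 (shut) to 1.0 (fully open); "finger_force": force on a finger pad.
Only numpy, scipy, OpenCV 4.12 (cv2) and the standard library are available. Lean on these libraries where they do the work, as an engineer would, in place of code of your own. Each camera call takes 0.05 s, during which the arm holds its last target. There are 200 camera calls.

TASK

Clamp the heel in the little bench press: take the steel bar from its wooden rest, push its plain end well into a hole of the press's collar and swing it clockwise (seen from above), move it to the next hole when a stop post is in the way, and go on until the heel is tight under the bridge and the collar will turn no further. Turn the collar only with the bar, keeping the fingers off the press, and never drop the bar on the bench. Then lay the bar back in its rest, leave it there, and leave the shoe last, the jar and the tin where they stand.

Things in the scene. Friction and masses are not known exactly. Their poses are not given: they have to be found in the camera images.
- press: Fixed green cast press, base 190 x 230 x 20 mm. Origin on the bench under the collar's upright axis; its front faces its -x, z up. A wooden heel (59 mm across, rubber top) is fixed on a round saddle above the collar and rises to the bridge as the collar turns clockwise, 24 mm per turn. The fingers must keep off the press.
- bridge (a point): Middle of the underside of the press's bridge, 165 mm above the bench on the collar's axis. The bridge, 34 mm wide and 22 mm thick, runs along the press's y on two columns (28 x 22 mm) centred 100 mm either side.
- stop_left (a point): Top of the steel stop post at the press's +y side, 16 mm across, 105 mm high, 90 mm from the axis, 48 degrees from the front (-x) direction. The bar can stick out only between the two posts: up to 38 degrees either side of the front.
- stop_right (a point): Top of the like post at the press's -y side, also 48 degrees from the front.
- axis (a point): Centre of the steel collar: on its upright axis at the height of its holes' centre lines, 90 mm above the bench; axes as the press. The collar is 92 mm across, 32 mm high, with six level radial holes 60 degrees apart, 15 mm wide x 14 mm high, in square bosses 27 mm wide with mouths 62 mm from the axis; the holes end 12 mm from the axis.
- collar (a joint): Collar's turn in rad, growing clockwise from above (a bar at the front moves to the press's +y); starts at 0 to 0.61; at 1.833 the heel is tight and it stops dead. Stiff (0.3 N m), no play, stays where left. Holes point, in the press's frame counter-clockwise from +x, at 205 degrees - joint + k x 60 degrees; the front is 180. One hole cannot do the whole turn; when tight a hole is at 160.
- hole (a point): Centre of one hole's mouth, turning with the collar; 62 mm from the axis, at 205 degrees - joint in the press's frame.
- bar: Loose dark steel bar, 12 mm thick, 190 mm from plain round tip to the centre of the 22 mm ball at its other end; 160 to 250 g. Origin on its centre line, 95 mm from both; x runs along it to the tip; it balances about 20 mm from the origin towards the ball. It goes 50 mm into a hole; let go there, it droops.
- bar_tip (a point): The end point of the bar's plain tip. In a hole the bar has 2 to 3 mm of play, so a pushed bar leads its hole by about 4 degrees and may bind; ease it back a little and it draws out freely along the hole.
- rest: Fixed wooden rest for the bar: base 170 x 70 x 12 mm and two uprights, each 10 mm thick along x, at x = -75 and +55 mm from its origin (on the bench), with V notches open upwards: lowest line of the V about 42 mm up, tops about 60 mm up and 42 mm apart. The bar lies along x, tip towards +x, and may be gripped between the uprights.
- seat (a point): Where the bar's origin lies when it rests in the notches, 50 mm above the bench; x along the bar.
- last: Bystander: loose pale green shoe last, 240 x 82 x 66 mm, lying sole down, toe to +x; origin under its middle.
- jar: Bystander: loose amber jar, 72 mm across, 75 mm high; origin under its centre.
- tin: Bystander: loose flat metal tin, 75 mm across, 39 mm high; origin under its centre.
Things that resemble listed ones, but are neither listed nor needed, are in the scene too. Of the things like the bar, leave any that is pink; of the rest the smaller one is meant. Several things have the shape of the rest; the one meant has the colours described above.

How it is judged:
By the outcome, as a careful person would: the job done as asked, in the order asked, and still so for the second after the job is handed in, with the robot touching nothing.
It also fails if it takes over 72 s, if anything falls off the work surface, if the arm or the gripper's body presses on something with over 40 N, if the wrist force passes 120 N, or if a joint passes its speed limit or range.

## Working session

There is one attempt and no reset: what is moved stays moved. The work goes in short steps, Python scripts to look and compute and a shell command to move; the robot and the scene stay as the last step left them, time stands still between calls to the robot, and variables do not carry over. Pictures are saved under pics/ and viewed, at most 10 in all, crops included, and the job is handed in when it is done.

```bash
ls; mkdir -p pics; python3 - <<'E'
from cell import env, imaging
import cv2,numpy as np,pickle
print(env.sense())
for n in ("scene","side","wrist"):
    d=imaging.get_image(n); pickle.dump(d,open(f"pics/{n}0.pkl","wb")); cv2.imwrite(f"pics/{n}0.png",d["color"])
    print(n,d["fx"],d["cx"],d["cy"],d["distortion"],(-d["R"].T@d["t"]).round(3),d["R"][2].round(2))
E
```

```text
pics
{'time_s': 0.0, 'q': array([-1.46450419e+00,  5.28500864e-01,  1.43391265e+00, -4.05053858e-05,
        1.18140937e+00, -1.78507625e-01]), 'dq': array([ 0.00066508, -0.00062583, -0.001142  , -0.00074709, -0.00018913,
       -0.00076253]), 'joint_efforts': array([-1.31337394e-03, -4.40044248e+01, -1.76594388e+01,  6.30971580e-02,
        5.84039243e-02, -1.62242432e-04]), 'position': array([ 0.17558518, -0.59946829,  0.40374659]), 'ee_rot': array([-3.10758328e+00, -4.45559492e-01, -6.76206555e-05]), 'force': array([-0.10414942,  0.12164396, -0.06898126]), 'moment': array([0.01003591, 0.02546025, 0.00920107]), 'finger_force': 0.0, 'width': 0.9984713425580422}
scene 517.7475896071431 318.0373530476524 238.1584135626231 [-0.07575398  0.          0.          0.          0.        ] [ 1.112 -0.187  1.16 ] [-0.54  0.1  -0.83]
side 603.1471828272348 315.8149476683098 248.13193221790328 [-0.0303062  0.         0.         0.         0.       ] [ 0.062 -1.278  1.005] [ 0.25  0.79 -0.56]
wrist 425.15241182731165 320.7018198296132 237.98465248510556 [-0.08799356  0.          0.          0.          0.        ] [ 0.242 -0.579  0.384] [-0.25 -0.07 -0.97]
```

View pics/scene0.png

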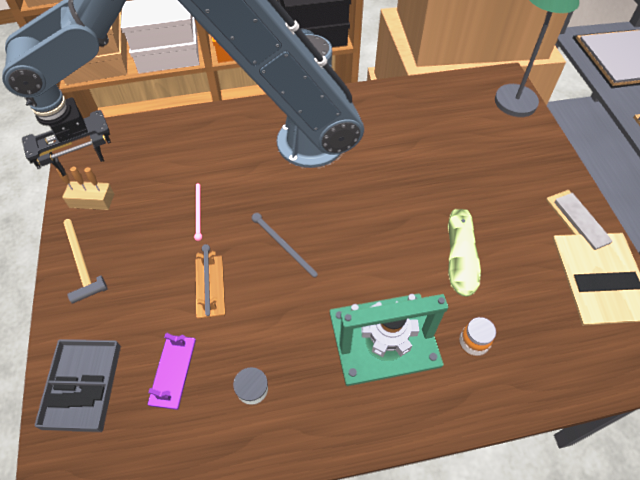

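View pics/side0.png

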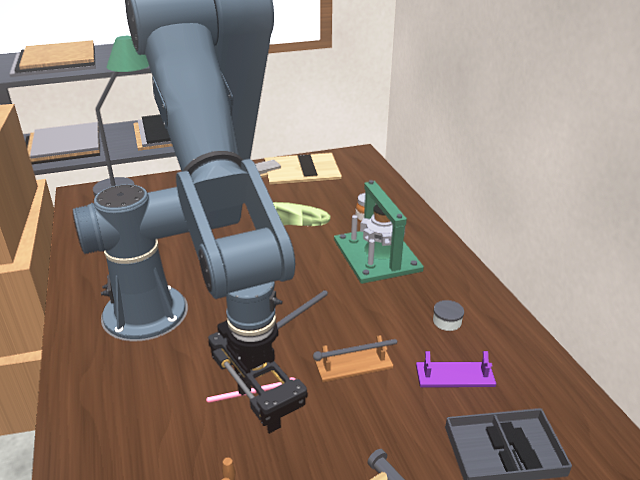

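Scene view: the bar in the orange-brown wooden rest at about (207,280), ball (206,249) and tip (207,315). Lookalikes are the pink bar (198,210), the longer dark bar lying on the bench (285,245) and the purple rest (172,370). I choose the (207,280) bar and its wooden rest. Press is at (388,335), with its posts on the robot side. I'll check with a close crop.

```bash
cat > h.py <<'E'
import numpy as np,cv2,pickle
from scipy.spatial.transform import Rotation as Ro
def K(d): return np.array([[d["fx"],0,d["cx"]],[0,d["fy"],d["cy"]],[0,0,1]])
def ray(d,p,z):
    u=cv2.undistortPoints(np.array(p,float).reshape(-1,1,2),K(d),np.array(d["distortion"])).reshape(-1,2)
    v=np.c_[u,np.ones(len(u))]@d["R"]; c=-d["R"].T@d["t"]
    return c+v*((z-c[2])/v[:,2])[:,None]
def proj(d,X): return cv2.projectPoints(np.array(X,float).reshape(-1,3),cv2.Rodrigues(d["R"])[0],d["t"],K(d),np.array(d["distortion"]))[0].reshape(-1,2)
def pt3(d,p):
    p=np.array(p,float).reshape(-1,2);u=cv2.undistortPoints(p.reshape(-1,1,2),K(d),np.array(d["distortion"])).reshape(-1,2)
    z=np.array([d["z_map"][int(round(b)),int(round(a))] for a,b in p])
    return (np.c_[u,np.ones(len(u))]*z[:,None]-d["t"])@d["R"]
def get(n):
    from cell import imaging
    return imaging.get_image(n)
E
python3 - <<'E'
from h import *
d=pickle.load(open("pics/scene0.pkl","rb"));c=d["color"]
a=cv2.resize(c[235:330,160:260],(400,380),interpolation=cv2.INTER_CUBIC)
b=cv2.resize(c[285:385,322:450],(512,400),interpolation=cv2.INTER_CUBIC)
s=pickle.load(open("pics/side0.pkl","rb"))["color"]
e=cv2.resize(s[175:285,325:430],(400,419),interpolation=cv2.INTER_CUBIC)
o=np.zeros((600,800,3),np.uint8)
a=cv2.resize(a,(300,285));b=cv2.resize(b,(499,390));e=cv2.resize(e,(300,314))
o[:285,:300]=a;o[:390,300:799]=b;o[286:600,:300]=e
cv2.imwrite("pics/crop0.png",o)
E
```

```text
(no output)
```

View pics/crop0.png

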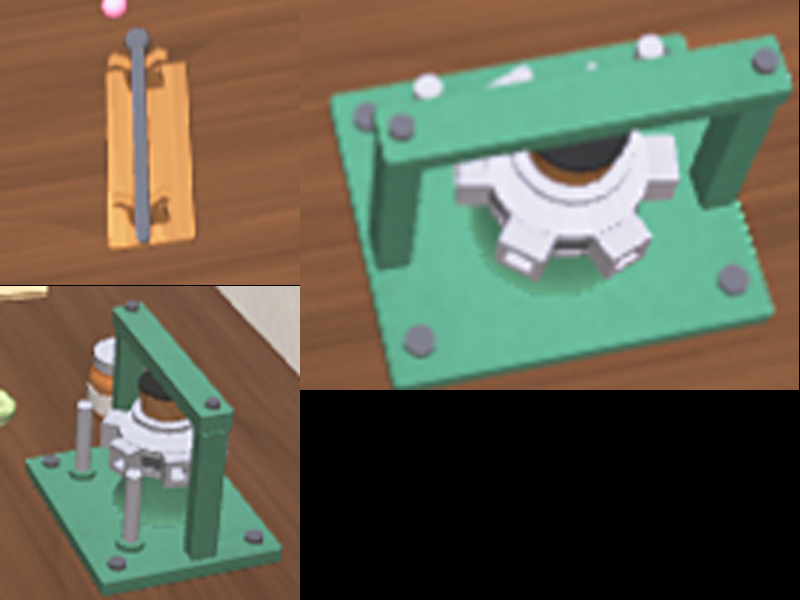

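The crop confirms the choice: a dark bar in the orange wooden rest, with ball up at (206,248) and tip at (208,315). The press's post tops are at about (355,307) and (412,297). Two rear collar mouths show at (378,352) and (406,351).

```bash
python3 - <<'E'
from h import *
d=pickle.load(open("pics/scene0.pkl","rb"));s=pickle.load(open("pics/side0.pkl","rb"))
np.set_printoptions(precision=4,suppress=True)
B=ray(d,[(205.7,247.7),(207.7,315)],.05);print("bar",B,np.linalg.norm(B[0]-B[1]),np.degrees(np.arctan2(*(B[1]-B[0])[[1,0]])),B.mean(0))
P=ray(d,[(354.8,307.3),(411.7,297.3)],.105);Q=ray(s,[(371.6,240.5),(354.4,216.3)],.105)
T=ray(d,[(348.2,317.6),(441.5,300.9)],.19)
print("posts",P,Q,"exp dist",2*.09*np.sin(np.radians(48)),np.linalg.norm(P[0]-P[1]),np.linalg.norm(Q[0]-Q[1]))
print("bolts",T,np.linalg.norm(T[0]-T[1]),T.mean(0))
for A in (P,Q,T):
  v=A[1]-A[0];y=np.degrees(np.arctan2(-v[0],v[1])); print("yaw",y)
y=np.array([P[1]-P[0],Q[1]-Q[0],T[1]-T[0]]).mean(0);yaw=np.arctan2(-y[0],y[1])
ax=np.array([np.cos(yaw),np.sin(yaw)])
for A in (P,Q): print("axis",A.mean(0)[:2]+ax*.09*np.cos(np.radians(48)))
c=T.mean(0)[:2]
M=ray(d,[(378.2,351.7),(405.6,351.4)],.09)
for m in M:
  v=m[:2]-c;print("hole r",np.hypot(*v),np.degrees(np.arctan2(v[1],v[0])-yaw)%360)
print(pt3(d,[(395,309),(207,280)]))
R=Ro.from_rotvec([-3.1076,-.44556,0]).as_matrix();print(R)
E
```

```text
bar [[ 0.3612 -0.3372  0.05  ]
 [ 0.551  -0.347   0.05  ]] 0.1899881295903144 -2.9586956522235717 [ 0.4561 -0.3421  0.05  ]
posts [[ 0.6239 -0.012   0.105 ]
 [ 0.625   0.1209  0.105 ]] [[ 0.6218 -0.0131  0.105 ]
 [ 0.6227  0.1214  0.105 ]] exp dist 0.13376606858593096 0.13295619260942543 0.13450475756637534
bolts [[ 0.6833 -0.0448  0.19  ]
 [ 0.6849  0.1549  0.19  ]] 0.19965901616842274 [0.6841 0.0551 0.19  ]
yaw -0.49767241969455195
yaw -0.35288182449080446
yaw -0.45787701704480716
axis [0.6847 0.054 ]
axis [0.6825 0.0537]
hole r 0.061102328341381754 320.43738335051614
hole r 0.06120175956780944 18.898366613322416
[[ 0.6816  0.0554  0.1859]
 [ 0.4594 -0.3405  0.0554]]
[[ 0.9597  0.281  -0.0003]
 [ 0.281  -0.9597  0.0022]
 [ 0.0003 -0.0022 -1.    ]]
```

```bash
cat > plan.py <<'E'
# python3 plan.py x y z psi(deg) ...  -> fractions for grasp point / tool-x heading, tool down
import sys,numpy as np
from scipy.spatial.transform import Rotation as Ro
from cell import env
s=env.sense();R0=Ro.from_rotvec(s["ee_rot"]);p=np.array(s["position"])
g=p+R0.as_matrix()[:,2]*env.tcp_to_grasp;x=R0.as_matrix()[:,0]
print("t",s["time_s"],"grasp",g.round(4),"psi",np.degrees(np.arctan2(x[1],x[0])).round(2),"tilt",R0.as_matrix()[:,2].round(4),"F",np.round(s["force"],1),"w",round(s["width"],3),"ff",round(s["finger_force"],1))
a=[float(v) for v in sys.argv[1:]]
for i in range(0,len(a),4):
    psi=np.radians(a[i+3]);c,n=np.cos(psi),np.sin(psi)
    T=np.array([[c,n,0],[n,-c,0],[0,0,-1]])
    tp=np.array(a[i:i+3])-T[:,2]*env.tcp_to_grasp
    print((R0.inv().apply(tp-p)/.3).round(4).tolist(),((R0.inv()*Ro.from_matrix(T)).as_rotvec()/(np.pi/2)).round(4).tolist())
E
python3 plan.py .39 -.36 .18 -3; cat > press.py <<'E'
# python3 press.py angle(press deg) rtip z ... -> world grasp & psi; bar grip offset 'go' = distance tip->grasp
import sys,numpy as np
go=.125;ax=np.array([.684,.0545]);yaw=np.radians(-.45)
a=[float(v) for v in sys.argv[1:]]
for i in range(0,len(a),3):
    h=np.radians(a[i])+yaw;p=ax+(a[i+1]+go)*np.array([np.cos(h),np.sin(h)])
    print(p.round(4)[0],p.round(4)[1],a[i+2],np.round((np.degrees(h)-180),2),end=" ")
E
```

```text
t 0.15 grasp [ 0.1756 -0.5993  0.2405] psi 16.32 tilt [-2.0e-04  1.7e-03 -1.0e+00] F [ 0.4 -0.2  0.1] w 1.004 ff 0.0
[0.9102, -0.5652, 0.2027] [-0.0011, 0.0, 0.2146]
```

```bash
python3 -m creep '{"fingers":[1,1,1,1,1,1,1,1,1,1],"dp":[[0.15,-0.09,0.02],[0.3,-0.18,0.04],[0.45,-0.28,0.08],[0.6,-0.37,0.12],[0.75,-0.46,0.16],[0.91,-0.565,0.2],[0.91,-0.565,0.2],[0.91,-0.565,0.2],[0.91,-0.565,0.2],[0.91,-0.565,0.2]],"delta_rot":[[0,0,0.05],[0,0,0.1],[0,0,0.15],[0,0,0.2],[0,0,0.2146],[0,0,0.2146],[0,0,0.2146],[0,0,0.2146],[0,0,0.2146],[0,0,0.2146]]}' 40
python3 plan.py .4261 -.3406 .05 -3
python3 - <<'E'
from h import *
d=get("wrist");pickle.dump(d,open("pics/w1.pkl","wb"));cv2.imwrite("pics/w1.png",d["color"])
E
```

```text
time_s: 1.15
position: [0.3897, -0.3615, 0.345]
ee_rot: [3.139, -0.084, 0.001]
force: [-0.4, -0.8, -0.2]
width: 1.001
finger_force: 0.0
t 1.15 grasp [ 0.3897 -0.3617  0.1815] psi -3.05 tilt [ 4.0e-04 -1.2e-03 -1.0e+00] F [-0.4 -0.8 -0.2] w 1.001 ff 0.0
[0.1174, -0.0764, 0.4383] [0.0007, -0.0003, -0.0005]
```

View pics/w1.png

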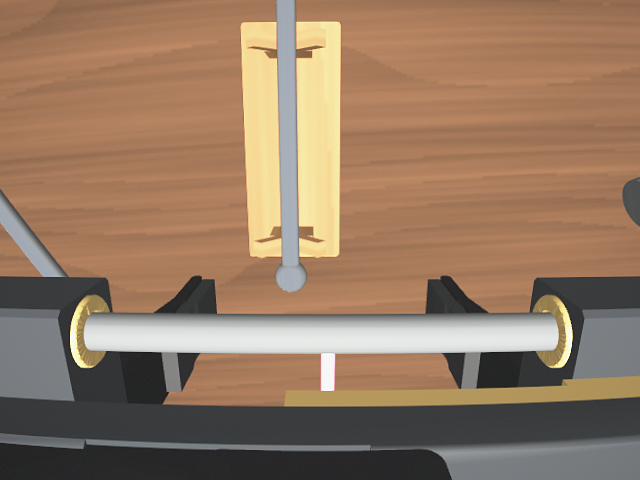

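The wrist view shows the ball at (291,277), with the bar running up to (287,5) along the middle of the wooden rest.

```bash
python3 - <<'E'
from h import *
d=pickle.load(open("pics/w1.pkl","rb"))
B=ray(d,[(291,277),(288.5,150),(287,5)],.05);print(B.round(4),np.degrees(np.arctan2(*(B[2]-B[0])[[1,0]])))
g=B[0]+(B[2]-B[0])/np.linalg.norm(B[2]-B[0])*.065;print("grip",g)
E
```

```text
[[ 0.3591 -0.3388  0.05  ]
 [ 0.4448 -0.3432  0.05  ]
 [ 0.5313 -0.3481  0.05  ]] -3.0735356469670445
grip [ 0.42396806 -0.34229349  0.05      ]
```

```bash
python3 -m creep '{"fingers":[1,1,1,1,1,1,1,0,0,0,0,0,0,0,0],"dp":[[0.06,-0.036,0.02],[0.114,-0.072,0.1],[0.114,-0.072,0.22],[0.114,-0.072,0.34],[0.114,-0.072,0.438],[0.114,-0.072,0.438],[0.114,-0.072,0.438],[0.114,-0.072,0.438],[0.114,-0.072,0.438],[0.114,-0.072,0.438],[0.114,-0.072,0.438],[0.114,-0.072,0.438],[0.114,-0.072,0.438],[0.114,-0.072,0.438],[0.114,-0.072,0.438]],"delta_rot":[[0,0,0],[0,0,0],[0,0,0],[0,0,0],[0,0,0],[0,0,0],[0,0,0],[0,0,0],[0,0,0],[0,0,0],[0,0,0],[0,0,0],[0,0,0],[0,0,0],[0,0,0]]}' 50
python3 plan.py .425 -.3418 .15 -3; python3 press.py 199.7 .12 .16 199.7 .09 .09
```

```text
time_s: 2.7
position: [0.4253, -0.3406, 0.2133]
ee_rot: [-3.14, 0.082, 0.0]
force: [0.6, -0.7, -0.2]
width: 0.355
finger_force: 0.0
t 2.7 grasp [ 0.4253 -0.3406  0.0498] psi -2.99 tilt [-1.e-04  1.e-04 -1.e+00] F [ 0.6 -0.7 -0.2] w 0.355 ff 0.0
[-0.0008, 0.0041, -0.334] [-0.0001, 0.0001, 0.0001]
0.4527 -0.0263 0.16 19.25 0.481 -0.0164 0.09 19.25
```

```bash
python3 -m creep '{"fingers":[0,0,0,0,0,0,0,0,0,0],"dp":[[0,0,0],[0,0,0],[0,0,0],[0,0,0],[0,0,0],[0,0,0],[0,0,0],[0,0,0],[0,0,0],[0,0,0]],"delta_rot":[[0,0,0],[0,0,0],[0,0,0],[0,0,0],[0,0,0],[0,0,0],[0,0,0],[0,0,0],[0,0,0],[0,0,0]]}' 50
python3 plan.py .4253 -.3406 .16 -3 
```

```text
time_s: 3.7
position: [0.4256, -0.3418, 0.2137]
ee_rot: [3.138, -0.082, 0.003]
force: [-1.8, -5.3, 0.1]
width: 0.122
finger_force: 49.9
t 3.7 grasp [ 0.4258 -0.3423  0.0502] psi -2.98 tilt [ 0.0016 -0.003  -1.    ] F [-1.8 -5.3  0.1] w 0.122 ff 49.9
[-0.0005, -0.0028, -0.366] [0.0019, -0.0011, 0.0002]
```

```bash
python3 -m creep '{"fingers":[0,0,0,0,0,0],"dp":[[0,0,-0.04],[0,0,-0.12],[0,0,-0.24],[0,0,-0.36],[0,0,-0.36],[0,0,-0.36]],"delta_rot":[[0,0,0],[0,0,0],[0,0,0],[0,0,0],[0,0,0],[0,0,0]]}' 50
python3 plan.py .445 -.03 .13 19.25 
```

```text
time_s: 4.3
position: [0.425, -0.3397, 0.3221]
ee_rot: [-3.14, 0.082, -0.0]
force: [-0.5, -0.6, -1.5]
width: 0.116
finger_force: 49.9
t 4.3 grasp [ 0.4251 -0.3396  0.1586] psi -2.98 tilt [ 3.e-04  6.e-04 -1.e+00] F [-0.5 -0.6 -1.5] w 0.116 ff 49.9
[0.0127, -1.0344, 0.0959] [-0.0003, -0.0002, -0.247]
```

```bash
python3 -m creep '{"fingers":[0,0,0,0,0,0,0,0,0,0,0],"dp":[[0,-0.05,0],[0,-0.15,0],[0,-0.3,0],[0,-0.45,0],[0,-0.6,0.02],[0,-0.75,0.04],[0,-0.9,0.06],[0,-1,0.095],[0,-1,0.095],[0,-1,0.095],[0,-1,0.095]],"delta_rot":[[0,0,0],[0,0,-0.05],[0,0,-0.1],[0,0,-0.15],[0,0,-0.2],[0,0,-0.247],[0,0,-0.247],[0,0,-0.247],[0,0,-0.247],[0,0,-0.247],[0,0,-0.247]]}' 50
python3 plan.py .4527 -.0263 .09 19.25
python3 - <<'E'
from h import *
d=get("scene");pickle.dump(d,open("pics/s2.pkl","wb"));e=get("side");pickle.dump(e,open("pics/e2.pkl","wb"))
w=get("wrist");pickle.dump(w,open("pics/w2.pkl","wb"))
o=np.zeros((600,800,3),np.uint8)
o[:300,:400]=cv2.resize(w["color"],(400,300));o[:300,400:]=cv2.resize(d["color"][200:350,290:490],(400,300))
o[300:,:400]=cv2.resize(e["color"][180:330,240:440],(400,300))
cv2.imwrite("pics/c2.png",o)
E
```

```text
time_s: 5.4
position: [0.4409, -0.0413, 0.2925]
ee_rot: [-3.097, -0.524, 0.001]
force: [0.6, 0.7, -1.6]
width: 0.119
finger_force: 49.9
t 5.4 grasp [ 0.4408 -0.0413  0.129 ] psi 19.21 tilt [-8.e-04  2.e-04 -1.e+00] F [ 0.6  0.7 -1.6] w 0.119 ff 49.9
[0.0537, -0.0343, 0.1299] [-0.0003, 0.0005, -0.0005]
```

View pics/c2.png

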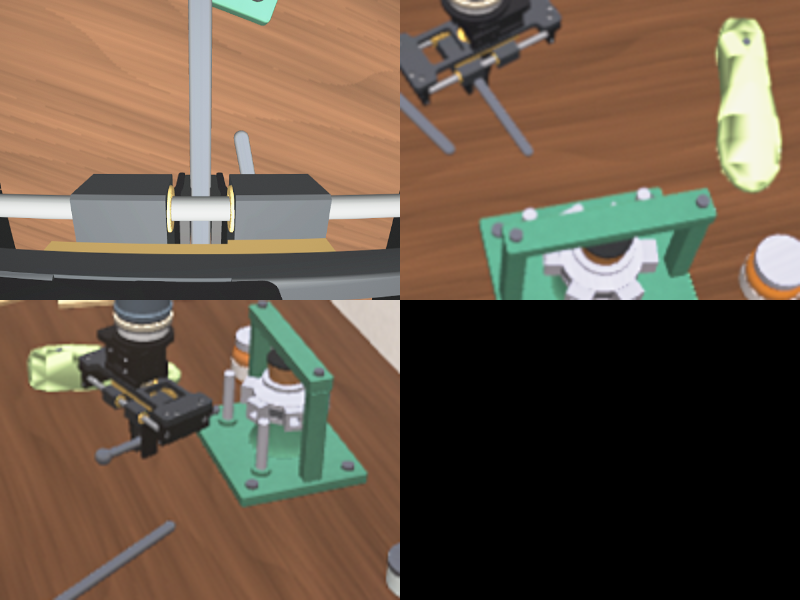

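The tip is at scene (355,276.5) and the ball at side (291.5,258). The bar is level in the hand and the press ahead is clear.

```bash
python3 - <<'E'
from h import *
d=pickle.load(open("pics/s2.pkl","rb"));e=pickle.load(open("pics/e2.pkl","rb"))
g=np.array([.4408,-.0413,.129]);h=np.radians(19.21);u=np.array([np.cos(h),np.sin(h),0])
print("pred tip px",proj(d,g+.125*u),"pred ball px",proj(e,g-.065*u))
T=ray(d,[(355,276.5)],.129)[0];B=ray(e,[(291.5,258)],.129)[0];print(T,B,np.linalg.norm(T-B),np.degrees(np.arctan2(*(T-B)[[1,0]])),(T-g)@u,np.cross(u,T-g)[2],(B-g)@u,np.cross(u,B-g)[2])
print(proj(e,g-.065*u+[0,0,.01]))
E
```

```text
pred tip px [[353.87466685 276.389894  ]] pred ball px [[290.61210736 258.88289031]]
[0.55962303 0.0022775  0.129     ] [ 0.38262804 -0.05960708  0.129     ] 0.18750180885218842 19.271680941680145 0.12654521050676698 0.002054538113997653 -0.06095648969481611 0.001852685796058559
[[290.50857209 255.63914201]]
```

```bash
python3 plan.py $(python3 press.py 199.7 .1 .09 199.7 .075 .09)
```

```text
t 5.55 grasp [ 0.4412 -0.0421  0.1294] psi 19.12 tilt [ 4.e-04 -1.e-04 -1.e+00] F [-0.   0.3 -1.4] w 0.122 ff 49.9
[0.1204, -0.0371, 0.1314] [0.0002, -0.0002, -0.0014]
[0.2038, -0.0374, 0.1314] [0.0002, -0.0002, -0.0014]
```

```bash
python3 -m creep '{"fingers":[0,0,0,0,0,0,0,0],"dp":[[0.04,-0.02,0.04],[0.09,-0.034,0.1],[0.12,-0.034,0.131],[0.16,-0.034,0.131],[0.2,-0.034,0.131],[0.2,-0.034,0.131],[0.2,-0.034,0.131],[0.2,-0.034,0.131]],"delta_rot":[[0,0,-0.0014],[0,0,-0.0014],[0,0,-0.0014],[0,0,-0.0014],[0,0,-0.0014],[0,0,-0.0014],[0,0,-0.0014],[0,0,-0.0014]]}' 50
python3 plan.py $(python3 press.py 199.7 .0755 .09)
python3 - <<'E'
from h import *
d=get("scene");pickle.dump(d,open("pics/s3.pkl","wb"));e=get("side");pickle.dump(e,open("pics/e3.pkl","wb"))
w=get("wrist");pickle.dump(w,open("pics/w3.pkl","wb"))
o=np.zeros((600,800,3),np.uint8)
o[:300,:400]=cv2.resize(w["color"][:240,160:480],(400,300));o[:300,400:]=cv2.resize(d["color"][260:360,330:463],(400,300),interpolation=2)
o[300:,:400]=cv2.resize(e["color"][195:270,320:420],(400,300),interpolation=2)
cv2.imwrite("pics/c3.png",o)
E
```

```text
time_s: 6.35
position: [0.4938, -0.0117, 0.2539]
ee_rot: [-3.097, -0.528, 0.001]
force: [-0.4, -0.3, -1.2]
width: 0.12
finger_force: 49.9
t 6.35 grasp [ 0.4937 -0.0117  0.0904] psi 19.36 tilt [-4.e-04  0.e+00 -1.e+00] F [-0.4 -0.3 -1.2] w 0.12 ff 49.9
[0.0029, 0.0008, 0.0014] [-0.0001, 0.0002, 0.0012]
```

View pics/c3.png

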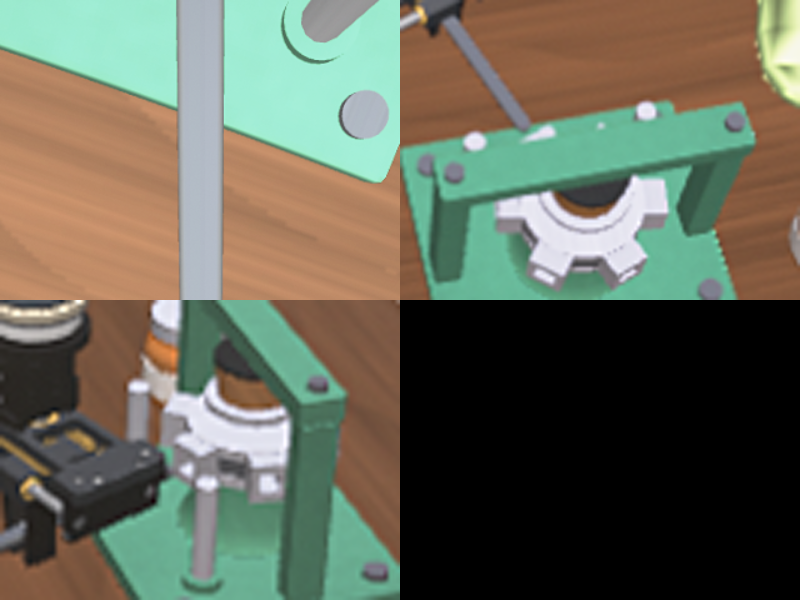

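The bar tip is at about scene (371,302), pointing straight at the front boss, and the side view shows it level with the boss. I'll insert gently and watch the force.

```bash
python3 -m creep '{"fingers":[0,0,0,0,0],"dp":[[0.02,0.001,0.001],[0.04,0.001,0.001],[0.06,0.001,0.001],[0.08,0.001,0.001],[0.08,0.001,0.001]],"delta_rot":[[0,0,0.001],[0,0,0.001],[0,0,0.001],[0,0,0.001],[0,0,0.001]]}' 50
python3 plan.py $(python3 press.py 199.7 .015 .09)
```

```text
time_s: 7.0
position: [0.5181, -0.0038, 0.2533]
ee_rot: [3.096, 0.527, 0.003]
force: [-0.5, 0.2, -2.2]
width: 0.125
finger_force: 49.9
t 7.0 grasp [ 0.5184 -0.0038  0.0898] psi 19.31 tilt [ 1.8e-03 -3.0e-04 -1.0e+00] F [-0.5  0.2 -2.2] w 0.125 ff 49.9
[0.1192, -0.0009, -0.0005] [0.0006, -0.001, 0.0006]
```

Advanced 25 mm with no resistance, so the tip is in the hole. Going deeper.

```bash
python3 -m creep '{"fingers":[0,0,0,0,0,0,0],"dp":[[0.02,0,0],[0.04,0,0],[0.06,0,0],[0.08,-0.001,0],[0.1,-0.001,0],[0.115,-0.001,0],[0.115,-0.001,0]],"delta_rot":[[0,0,0],[0,0,0],[0,0,0],[0,0,0],[0,0,0],[0,0,0],[0,0,0]]}' 50
python3 plan.py $(python3 press.py 194 .016 .09 188 .016 .09 182 .016 .09 176 .016 .09 170 .016 .09 164 .016 .09 158 .016 .09 152 .016 .09 149 .016 .09)
python3 - <<'E'
from h import *
d=get("scene");e=get("side")
o=np.zeros((300,800,3),np.uint8)
o[:,400:]=cv2.resize(d["color"][260:360,330:463],(400,300),interpolation=2)
o[:,:400]=cv2.resize(e["color"][195:270,320:420],(400,300),interpolation=2)
cv2.imwrite("pics/c4.png",o)
E
```

```text
time_s: 7.7
position: [0.5502, 0.0079, 0.2533]
ee_rot: [3.097, 0.526, 0.001]
force: [-0.2, 0.0, -1.9]
width: 0.12
finger_force: 49.9
t 7.7 grasp [0.5503 0.0078 0.0898] psi 19.29 tilt [ 9.e-04 -2.e-04 -1.e+00] F [-0.2  0.  -1.9] w 0.12 ff 49.9
[0.0048, -0.0465, -0.0007] [0.0003, -0.0005, 0.0638]
[0.0123, -0.0951, -0.0008] [0.0002, -0.0006, 0.1305]
[0.025, -0.1426, -0.0008] [0.0002, -0.0006, 0.1971]
[0.0421, -0.1885, -0.0008] [0.0002, -0.0006, 0.2638]
[0.0643, -0.2326, -0.0008] [0.0002, -0.0006, 0.3305]
[0.091, -0.2738, -0.0008] [0.0001, -0.0006, 0.3971]
[0.1218, -0.3121, -0.0008] [0.0001, -0.0006, 0.4638]
[0.1564, -0.3473, -0.0008] [0.0001, -0.0006, 0.5305]
[0.175, -0.3634, -0.0008] [0.0, -0.0006, 0.5638]
```

View pics/c4.png

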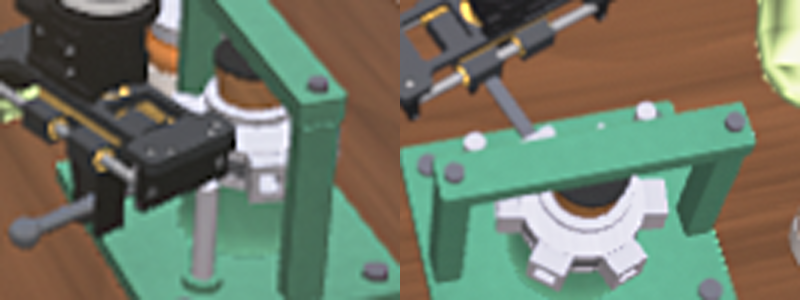

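The bar is seated with no force, entering the front boss. Starting the clockwise swing.

```bash
python3 -m creep '{"fingers":[0,0,0,0,0,0,0,0,0],"dp":[[0.002,-0.023,0],[0.005,-0.0465,0],[0.008,-0.07,0],[0.0123,-0.095,0],[0.018,-0.119,0],[0.025,-0.1426,0],[0.033,-0.166,0],[0.042,-0.1885,0],[0.042,-0.1885,0]],"delta_rot":[[0,0,0.032],[0,0,0.064],[0,0,0.097],[0,0,0.1305],[0,0,0.164],[0,0,0.197],[0,0,0.23],[0,0,0.264],[0,0,0.264]]}' 50
python3 plan.py $(python3 press.py 173 .016 .09 170 .016 .09 167 .016 .09 164 .016 .09 161 .016 .09 158 .016 .09 155 .016 .09 152 .016 .09 150 .016 .09)
python3 - <<'E'
from h import *
d=get("scene")
cv2.imwrite("pics/c5.png",cv2.resize(d["color"][285:365,345:445],(500,400),interpolation=2));pickle.dump(d,open("pics/s5.pkl","wb"))
E
```

```text
time_s: 8.7
position: [0.5425, 0.065, 0.2533]
ee_rot: [3.138, -0.123, -0.0]
force: [0.0, -3.4, -1.1]
width: 0.121
finger_force: 50.3
t 8.7 grasp [0.5425 0.0648 0.0898] psi -4.49 tilt [-3.e-04 -9.e-04 -1.e+00] F [ 0.  -3.4 -1.1] w 0.121 ff 50.3
[0.0036, -0.0264, -0.0008] [0.0006, 0.0001, 0.0329]
[0.0053, -0.051, -0.0008] [0.0006, 0.0001, 0.0662]
[0.0088, -0.0753, -0.0008] [0.0006, 0.0001, 0.0996]
[0.0132, -0.0994, -0.0009] [0.0006, 0.0001, 0.1329]
[0.0187, -0.1236, -0.0009] [0.0006, 0.0001, 0.1662]
[0.0259, -0.1469, -0.0009] [0.0006, 0.0, 0.1996]
[0.0341, -0.1703, -0.0009] [0.0006, 0.0, 0.2329]
[0.0433, -0.1931, -0.0009] [0.0006, 0.0, 0.2662]
[0.0502, -0.208, -0.001] [0.0006, 0.0, 0.2884]
```

View pics/c5.png

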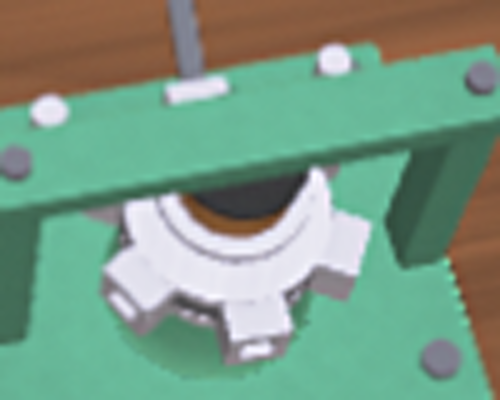

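The collar turns with the bar: the front boss is now at crop (197,92), near 180°, with a ~3 N push. Continuing to about 150°.

```bash
python3 -m creep '{"fingers":[0,0,0,0,0,0,0,0,0,0],"dp":[[0.003,-0.026,-0.001],[0.005,-0.051,-0.001],[0.009,-0.075,-0.001],[0.013,-0.099,-0.001],[0.019,-0.124,-0.001],[0.026,-0.147,-0.001],[0.034,-0.17,-0.001],[0.043,-0.193,-0.001],[0.05,-0.208,-0.001],[0.05,-0.208,-0.001]],"delta_rot":[[0,0,0.033],[0,0,0.066],[0,0,0.1],[0,0,0.133],[0,0,0.166],[0,0,0.2],[0,0,0.233],[0,0,0.266],[0,0,0.288],[0,0,0.288]]}' 50
python3 plan.py $(python3 press.py 153 .016 .09 153 .09 .09 )
python3 - <<'E'
from h import *
d=get("scene");pickle.dump(d,open("pics/s6.pkl","wb"))
e=get("side");pickle.dump(e,open("pics/e6.pkl","wb"))
o=np.zeros((400,800,3),np.uint8)
o[:,:500]=cv2.resize(d["color"][285:365,345:445],(500,400),interpolation=2)
o[:,500:]=cv2.resize(e["color"][180:280,345:420],(300,400),interpolation=2)
cv2.imwrite("pics/c6.png",o)
E
```

```text
time_s: 9.75
position: [0.5623, 0.1256, 0.2533]
ee_rot: [3.03, -0.823, -0.002]
force: [-0.2, -5.2, -1.2]
width: 0.12
finger_force: 50.5
t 9.75 grasp [0.5621 0.1254 0.0898] psi -30.38 tilt [-0.0015 -0.0011 -1.    ] F [-0.2 -5.2 -1.2] w 0.12 ff 50.5
[0.0004, 0.0232, -0.0006] [0.0011, 0.0005, -0.0325]
[-0.246, 0.0359, -0.0004] [0.0011, 0.0005, -0.0325]
```

View pics/c6.png

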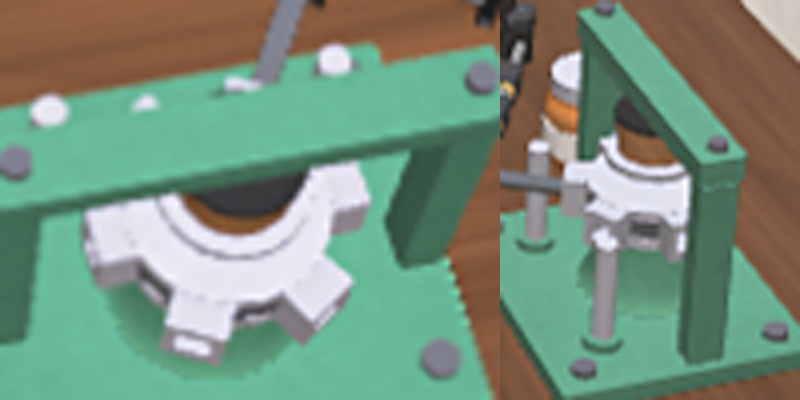

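The collar has turned well: rear mouths at crop (192,345) and (325,320), i.e. scene (383.4,354) and (410,349). Working out the collar angle.

```bash
python3 - <<'E'
from h import *
d=pickle.load(open("pics/s6.pkl","rb"))
for m in ray(d,[(383.4,354),(410,349)],.09):
  v=m[:2]-[.684,.0545];a=np.degrees(np.arctan2(v[1],v[0]))+.45
  print(np.hypot(*v),a, "front hole",(a%60)+120,"next",a%60+180)
E
```

```text
0.061481186860055444 -27.664873703055825 front hole 152.33512629694417 next 212.33512629694417
0.06287277820953237 29.913935761680463 front hole 149.91393576168048 next 209.91393576168048
```

```bash
python3 -m creep '{"fingers":[0,0,0],"dp":[[0,0.008,-0.001],[0,0.014,-0.001],[0,0.014,-0.001]],"delta_rot":[[0,0,-0.011],[0,0,-0.018],[0,0,-0.018]]}' 50
python3 plan.py $(python3 press.py 151.6 .016 .09 151.6 .1 .09 )
```

```text
time_s: 10.15
position: [0.5601, 0.1223, 0.2538]
ee_rot: [3.043, -0.781, -0.001]
force: [0.0, -3.6, -2.6]
width: 0.12
finger_force: 50.1
t 10.15 grasp [0.56   0.1224 0.0903] psi -28.77 tilt [-7.e-04  2.e-04 -1.e+00] F [ 0.  -3.6 -2.6] w 0.12 ff 50.1
[0.001, -0.0011, 0.001] [0.0001, 0.0004, 0.0009]
[-0.2792, -0.0016, 0.0012] [0.0001, 0.0004, 0.0009]
```

```bash
python3 -m creep '{"fingers":[0,0,0],"dp":[[0,0.006,0],[0,0.011,0],[0,0.011,0]],"delta_rot":[[0,0,-0.008],[0,0,-0.014],[0,0,-0.014]]}' 50
python3 plan.py $(python3 press.py 152 .1 .09 )
```

```text
time_s: 10.45
position: [0.5587, 0.1199, 0.2539]
ee_rot: [-3.051, 0.747, 0.0]
force: [-0.7, -1.9, -2.2]
width: 0.12
finger_force: 50.0
t 10.45 grasp [0.5587 0.12   0.0904] psi -27.5 tilt [-0.e+00  4.e-04 -1.e+00] F [-0.7 -1.9 -2.2] w 0.12 ff 50.0
[-0.2788, -0.0119, 0.0012] [-0.0002, 0.0001, 0.0105]
```

```bash
python3 -m creep '{"fingers":[0,0,0,0,0,0,0,0,0],"dp":[[-0.01,0,0],[-0.03,0,0],[-0.07,0,0],[-0.11,0,0],[-0.15,0,0],[-0.2,0,0],[-0.25,0,0],[-0.28,0,0],[-0.28,0,0]],"delta_rot":[[0,0,0],[0,0,0],[0,0,0],[0,0,0],[0,0,0],[0,0,0],[0,0,0],[0,0,0],[0,0,0]]}' 50
python3 plan.py $(python3 press.py 165 .11 .09 180 .11 .09 195 .11 .09 211.3 .11 .09 211.3 .09 .09 )
python3 - <<'E'
from h import *
d=get("scene");pickle.dump(d,open("pics/s7.pkl","wb"))
# bright boss-front mouths at lower rim
c=d["color"];g=cv2.resize(c[335:365,365:430],(780,360),interpolation=2);cv2.imwrite("pics/c7.png",g)
p=pickle.load(open("pics/s6.pkl","rb"))["color"];print(np.abs(c[325:365,360:430].astype(int)-p[325:365,360:430]).mean())
E
```

```text
time_s: 11.35
position: [0.4826, 0.1594, 0.2538]
ee_rot: [3.051, -0.745, -0.003]
force: [0.1, -0.2, -1.4]
width: 0.118
finger_force: 49.9
t 11.35 grasp [0.4822 0.1594 0.0903] psi -27.44 tilt [-2.1e-03 -1.0e-04 -1.0e+00] F [ 0.1 -0.2 -1.4] w 0.118 ff 49.9
[-0.0092, 0.1637, 0.0012] [0.0005, 0.0012, -0.1332]
[0.059, 0.3566, 0.0013] [0.0004, 0.0013, -0.2999]
[0.1746, 0.5249, 0.0013] [0.0002, 0.0013, -0.4665]
[0.3451, 0.6674, 0.0011] [0.0, 0.0014, -0.6477]
[0.3803, 0.6108, 0.001] [0.0, 0.0014, -0.6477]
0.4903571428571429
```

View pics/c7.png

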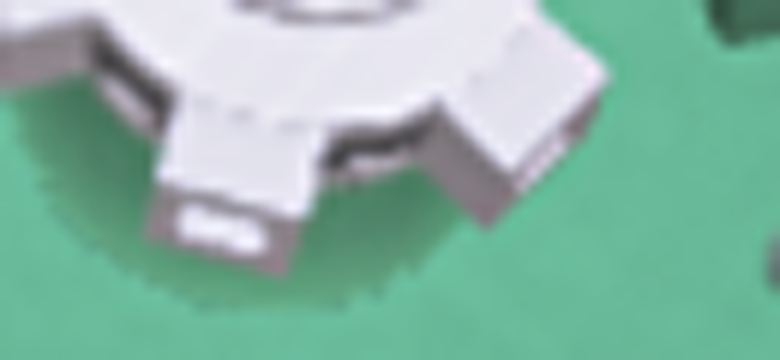

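The collar stayed put as the bar drew out. Boss top front edges in the crop: left (155,182)-(300,220), right (515,170)-(610,75). Mouths are at (228,228) and (547,152).

```bash
python3 - <<'E'
from h import *
d=pickle.load(open("pics/s7.pkl","rb"))
f=lambda L:[(365+x/12-.46,335+y/12-.46) for x,y in L]
ax=np.array([.684,.0545])
for z,L in ((.1035,[(155,182),(300,220),(515,170),(610,75)]),(.09,[(228,228),(547,152)])):
  P=ray(d,f(L),z)[:,:2]
  if len(P)==4: 
    for i in (0,2): v=P[i+1]-P[i];print("edge len",np.hypot(*v),"normal",(np.degrees(np.arctan2(-v[0],v[1]))+.45)%60)
    P=np.array([(P[0]+P[1])/2,(P[2]+P[3])/2])
  for m in P: v=m-ax;print(np.hypot(*v),(np.degrees(np.arctan2(v[1],v[0]))+.45)%60)
E
```

```text
edge len 0.02652958417615712 normal 33.28124324514426
edge len 0.02614008986272363 normal 32.99632266156537
0.060901288196013495 31.05374336310233
0.060645415107324165 33.76159513782597
0.060370213171466514 32.383313954926045
0.060239954979913926 32.95165357650195
```

```bash
python3 -m creep '{"fingers":[0,0,0,0,0,0,0,0,0,0,0,0,0],"dp":[[-0.03,0.04,0],[-0.02,0.1,0],[-0.01,0.164,0],[0.02,0.26,0],[0.059,0.357,0],[0.11,0.44,0],[0.175,0.525,0],[0.25,0.6,0],[0.345,0.667,0.001],[0.345,0.667,0.001],[0.345,0.667,0.001],[0.345,0.667,0.001],[0.345,0.667,0.001]],"delta_rot":[[0,0,-0.03],[0,0,-0.08],[0,0,-0.133],[0,0,-0.215],[0,0,-0.3],[0,0,-0.38],[0,0,-0.46],[0,0,-0.55],[0,0,-0.64],[0,0,-0.662],[0,0,-0.662],[0,0,-0.662],[0,0,-0.662]]}' 50
python3 plan.py $(python3 press.py 212.6 .08 .09 212.6 .05 .09 212.6 .016 .09)
```

```text
time_s: 12.7
position: [0.4833, -0.0662, 0.2535]
ee_rot: [-3.019, -0.867, 0.001]
force: [0.5, 0.6, -2.0]
width: 0.117
finger_force: 49.9
t 12.7 grasp [ 0.4832 -0.0661  0.09  ] psi 32.06 tilt [-7.e-04  3.e-04 -1.e+00] F [ 0.5  0.6 -2. ] w 0.117 ff 49.9
[0.097, 0.0152, -0.0001] [-0.0004, 0.0003, -0.001]
[0.1971, 0.0149, -0.0002] [-0.0004, 0.0003, -0.001]
[0.3105, 0.0148, -0.0002] [-0.0004, 0.0003, -0.001]
```

```bash
python3 -m creep '{"fingers":[0,0,0,0,0,0,0,0,0,0],"dp":[[0,0.01,0],[0.04,0.015,0],[0.08,0.015,0],[0.097,0.015,0],[0.115,0.015,0],[0.135,0.015,0],[0.155,0.015,0],[0.175,0.015,0],[0.195,0.015,0],[0.195,0.015,0]],"delta_rot":[[0,0,-0.001],[0,0,-0.001],[0,0,-0.001],[0,0,-0.001],[0,0,-0.001],[0,0,-0.001],[0,0,-0.001],[0,0,-0.001],[0,0,-0.001],[0,0,-0.001]]}' 50
python3 plan.py $(python3 press.py 212.6 .016 .09)
```

```text
time_s: 13.7
position: [0.5364, -0.0392, 0.2536]
ee_rot: [3.018, 0.87, 0.002]
force: [0.3, -0.3, -1.8]
width: 0.12
finger_force: 49.9
t 13.7 grasp [ 0.5365 -0.0392  0.0901] psi 32.17 tilt [ 1.1e-03 -2.0e-04 -1.0e+00] F [ 0.3 -0.3 -1.8] w 0.12 ff 49.9
[0.1129, -0.0026, 0.0005] [0.0005, -0.0005, 0.0002]
```

```bash
python3 -m creep '{"fingers":[0,0,0,0,0,0,0],"dp":[[0.02,0,0],[0.04,-0.001,0],[0.06,-0.001,0],[0.08,-0.002,0],[0.1,-0.002,0],[0.113,-0.002,0],[0.113,-0.002,0]],"delta_rot":[[0,0,0],[0,0,0],[0,0,0],[0,0,0],[0,0,0],[0,0,0],[0,0,0]]}' 50
python3 plan.py $(python3 press.py 209 .016 .09 206 .016 .09 203 .016 .09 200 .016 .09 197 .016 .09 194 .016 .09 191 .016 .09 188 .016 .09 185 .016 .09 182 .016 .09 179 .016 .09 176 .016 .09 173 .016 .09 170 .016 .09)
```

```text
time_s: 14.4
position: [0.5643, -0.0206, 0.2535]
ee_rot: [3.018, 0.871, 0.0]
force: [-0.2, -0.0, -2.1]
width: 0.122
finger_force: 49.9
t 14.4 grasp [ 0.5644 -0.0207  0.09  ] psi 32.17 tilt [ 1.e-04 -1.e-04 -1.e+00] F [-0.2 -0.  -2.1] w 0.122 ff 49.9
[0.0017, -0.0294, -0.0] [0.0001, -0.0, 0.0403]
[0.0041, -0.0538, -0.0] [0.0001, -0.0, 0.0736]
[0.0076, -0.0781, -0.0] [0.0001, -0.0, 0.1069]
[0.0122, -0.1023, -0.0] [0.0001, -0.0, 0.1403]
[0.0181, -0.1262, -0.0] [0.0001, -0.0, 0.1736]
[0.0256, -0.1499, -0.0] [0.0001, -0.0, 0.2069]
[0.0341, -0.1728, -0.0] [0.0001, -0.0001, 0.2403]
[0.0437, -0.1956, -0.0] [0.0001, -0.0001, 0.2736]
[0.0544, -0.2176, -0.0] [0.0001, -0.0001, 0.3069]
[0.0667, -0.239, -0.0] [0.0001, -0.0001, 0.3403]
[0.0795, -0.26, -0.0] [0.0001, -0.0001, 0.3736]
[0.0936, -0.2799, -0.0] [0.0001, -0.0001, 0.4069]
[0.109, -0.2994, -0.0] [0.0001, -0.0001, 0.4403]
[0.1251, -0.318, -0.0] [0.0001, -0.0001, 0.4736]
```

Fully inserted in the second hole. Swinging to 170°.

```bash
python3 -m creep '{"fingers":[0,0,0,0,0,0,0,0,0,0,0,0,0,0,0],"dp":[[0.002,-0.029,0],[0.004,-0.054,0],[0.008,-0.078,0],[0.012,-0.102,0],[0.018,-0.126,0],[0.026,-0.15,0],[0.034,-0.173,0],[0.044,-0.196,0],[0.054,-0.218,0],[0.067,-0.239,0],[0.08,-0.26,0],[0.094,-0.28,0],[0.109,-0.299,0],[0.125,-0.318,0],[0.125,-0.318,0]],"delta_rot":[[0,0,0.04],[0,0,0.073],[0,0,0.107],[0,0,0.14],[0,0,0.174],[0,0,0.207],[0,0,0.24],[0,0,0.274],[0,0,0.307],[0,0,0.34],[0,0,0.374],[0,0,0.407],[0,0,0.44],[0,0,0.474],[0,0,0.474]]}' 50
python3 plan.py $(python3 press.py 168 .016 .09 166 .016 .09 164 .016 .09 162 .016 .09 160 .016 .09 158 .016 .09 156 .016 .09 154 .016 .09 152 .016 .09)
```

```text
time_s: 15.9
position: [0.5454, 0.0795, 0.2537]
ee_rot: [3.127, -0.288, 0.002]
force: [0.2, -4.6, -1.2]
width: 0.125
finger_force: 50.4
t 15.9 grasp [0.5456 0.0793 0.0902] psi -10.53 tilt [ 0.0013 -0.0011 -1.    ] F [ 0.2 -4.6 -1.2] w 0.125 ff 50.4
[-0.0003, -0.0184, 0.0006] [0.0005, -0.0009, 0.0214]
[0.0007, -0.0349, 0.0006] [0.0005, -0.0009, 0.0436]
[0.0021, -0.0511, 0.0006] [0.0005, -0.0009, 0.0658]
[0.0038, -0.0673, 0.0006] [0.0005, -0.001, 0.088]
[0.0065, -0.0838, 0.0006] [0.0005, -0.001, 0.1103]
[0.0097, -0.0996, 0.0005] [0.0004, -0.001, 0.1325]
[0.0131, -0.1158, 0.0005] [0.0004, -0.001, 0.1547]
[0.0176, -0.1316, 0.0005] [0.0004, -0.001, 0.1769]
[0.0222, -0.1474, 0.0005] [0.0004, -0.001, 0.1992]
```

```bash
python3 -m creep '{"fingers":[0,0,0,0,0,0],"dp":[[0,-0.018,0],[0.001,-0.035,0],[0.002,-0.051,0],[0.004,-0.067,0],[0.0055,-0.076,0],[0.0055,-0.076,0]],"delta_rot":[[0,0,0.021],[0,0,0.044],[0,0,0.066],[0,0,0.088],[0,0,0.099],[0,0,0.099]]}' 50
python3 plan.py $(python3 press.py 160 .016 .09 159 .016 .09 158 .016 .09 157 .016 .09 156 .016 .09 )
```

```text
time_s: 16.5
position: [0.5511, 0.101, 0.2536]
ee_rot: [3.095, -0.53, 0.001]
force: [0.7, -4.9, -1.2]
width: 0.119
finger_force: 50.5
t 16.5 grasp [0.5512 0.1008 0.0901] psi -19.42 tilt [ 6.0e-04 -1.3e-03 -1.0e+00] F [ 0.7 -4.9 -1.2] w 0.119 ff 50.5
[-0.0006, -0.0098, 0.0004] [0.0006, -0.0006, 0.0115]
[-0.0003, -0.018, 0.0004] [0.0006, -0.0006, 0.0226]
[0.0, -0.026, 0.0004] [0.0006, -0.0007, 0.0337]
[0.0003, -0.0342, 0.0004] [0.0006, -0.0007, 0.0448]
[0.0009, -0.0425, 0.0004] [0.0006, -0.0007, 0.0559]
```

```bash
for i in 1; do python3 -m creep '{"fingers":[0,0,0,0],"dp":[[0,-0.01,0],[0,-0.018,0],[0,-0.026,0],[0,-0.026,0]],"delta_rot":[[0,0,0.0115],[0,0,0.0226],[0,0,0.0337],[0,0,0.0337]]}' 50; done
python3 plan.py $(python3 press.py  157 .016 .09 156 .016 .09 155 .016 .09)
```

```text
time_s: 16.9
position: [0.5536, 0.1081, 0.2536]
ee_rot: [3.08, -0.612, 0.001]
force: [-0.6, -4.4, -1.3]
width: 0.121
finger_force: 50.5
t 16.9 grasp [0.5536 0.1079 0.0901] psi -22.46 tilt [ 1.0e-04 -1.3e-03 -1.0e+00] F [-0.6 -4.4 -1.3] w 0.121 ff 50.5
[0.0001, -0.0089, 0.0003] [0.0008, -0.0004, 0.011]
[0.0002, -0.0172, 0.0003] [0.0008, -0.0004, 0.0221]
[0.0008, -0.0254, 0.0003] [0.0008, -0.0004, 0.0332]
```

```bash
python3 -m creep '{"fingers":[0,0,0],"dp":[[0,-0.009,0],[0,-0.017,0],[0,-0.017,0]],"delta_rot":[[0,0,0.011],[0,0,0.022],[0,0,0.022]]}' 50
python3 plan.py $(python3 press.py  156 .016 .09 155 .016 .09 154 .016 .09 153 .016 .09)
```

```text
time_s: 17.2
position: [0.5551, 0.1119, 0.2534]
ee_rot: [3.067, -0.662, -0.002]
force: [-1.0, -10.6, -0.9]
width: 0.121
finger_force: 50.5
t 17.2 grasp [0.5548 0.1113 0.0899] psi -24.36 tilt [-0.0018 -0.0039 -1.    ] F [ -1.  -10.6  -0.9] w 0.121 ff 50.5
[0.0001, -0.0038, -0.0003] [0.0027, 0.0, 0.001]
[0.0005, -0.012, -0.0004] [0.0027, 0.0, 0.0121]
[0.0008, -0.0201, -0.0004] [0.0027, -0.0, 0.0232]
[0.0011, -0.0283, -0.0004] [0.0027, -0.0, 0.0343]
```

Resistance is rising (10.6 N). Small further pushes to make sure it is at the stop.

```bash
python3 -m creep '{"fingers":[0,0,0],"dp":[[0,-0.005,0],[0,-0.01,0],[0,-0.01,0]],"delta_rot":[[0,0,0.005],[0,0,0.01],[0,0,0.01]]}' 60
python3 plan.py $(python3 press.py  154 .016 .09)
```

```text
time_s: 17.5
position: [0.556, 0.1134, 0.2533]
ee_rot: [3.059, -0.684, -0.003]
force: [-1.9, -16.0, -1.2]
width: 0.12
finger_force: 60.4
t 17.5 grasp [0.5554 0.1124 0.0898] psi -25.2 tilt [-0.0037 -0.0063 -1.    ] F [ -1.9 -16.   -1.2] w 0.12 ff 60.4
[0.0, -0.0142, -0.0008] [0.0046, 0.0004, 0.0139]
```

```bash
python3 -m creep '{"fingers":[0,0,0,0],"dp":[[0,-0.007,0],[0,-0.014,0],[0,-0.02,0],[0,-0.02,0]],"delta_rot":[[0,0,0.004],[0,0,0.008],[0,0,0.011],[0,0,0.011]]}' 60
python3 plan.py $(python3 press.py  154 .016 .09)
```

```text
time_s: 17.9
position: [0.5576, 0.1164, 0.253]
ee_rot: [3.047, -0.706, -0.009]
force: [-4.4, -27.2, 1.6]
width: 0.119
finger_force: 60.6
t 17.9 grasp [0.5563 0.1144 0.0895] psi -26.07 tilt [-0.0083 -0.0119 -0.9999] F [ -4.4 -27.2   1.6] w 0.119 ff 60.6
[-0.0009, -0.003, -0.0018] [0.0091, 0.0014, 0.0042]
```

```bash
cat > ang.py <<'E'
from h import *
def ang(d):
    th=np.radians(np.arange(-75,76,.5)-.45);m=[]
    for r in (.052,.054,.056,.058):
        X=np.c_[.684+r*np.cos(th),.0545+r*np.sin(th),np.full(len(th),.1035)]
        p=proj(d,X).astype(np.float32);v=cv2.remap(d["color"],p[:,:1].copy(),p[:,1:].copy(),1).reshape(-1,3).astype(float)
        m.append((v.min(1)>170))
    m=np.mean(m,0)>.5;a=np.arange(-75,76,.5);out=[];i=0
    while i<len(m):
        if m[i]:
            j=i
            while j<len(m) and m[j]: j+=1
            out.append((a[i],a[j-1]));i=j
        i+=1
    return [(float(x),float(y),float((x+y)/2)) for x,y in out if y-x>5]
E
python3 - <<'E'
from ang import *
for n in ("s3","s7"): print(n,ang(pickle.load(open(f"pics/{n}.pkl","rb"))))
d=get("scene");pickle.dump(d,open("pics/s8.pkl","wb"));print("now",ang(d))
E
```

```text
s3 [(-54.5, -26.5, -40.5), (7.0, 35.0, 21.0), (68.0, 75.5, 71.75)]
s7 [(-42.5, -14.5, -28.5), (19.0, 47.5, 33.25)]
now [(-75.0, -67.5, -71.25), (-34.5, -7.0, -20.75), (27.0, 55.5, 41.25)]
```

The collar is at 160°, so it is tight: force rises elastically to 28 N with no more turn. Easing back and drawing out.

```bash
python3 plan.py $(python3 press.py  158 .016 .09); python3 -m creep '{"fingers":[0,0,0,0],"dp":[[0,0.012,0],[0,0.024,0],[0,0.034,0],[0,0.034,0]],"delta_rot":[[0,0,-0.012],[0,0,-0.025],[0,0,-0.038],[0,0,-0.038]]}' 50
python3 plan.py $(python3 press.py  158.5 .016 .09)
```

```text
t 17.95 grasp [0.5563 0.1144 0.0895] psi -26.08 tilt [-0.0083 -0.0117 -0.9999] F [ -4.5 -26.8   0.8] w 0.118 ff 60.6
[0.0, 0.0298, -0.0014] [0.009, 0.0017, -0.0403]
time_s: 18.35
position: [0.5544, 0.1106, 0.2535]
ee_rot: [3.076, -0.624, -0.001]
force: [0.1, -9.5, -1.7]
width: 0.12
finger_force: 50.9
t 18.35 grasp [0.5541 0.1102 0.09  ] psi -22.94 tilt [-0.0014 -0.0026 -1.    ] F [ 0.1 -9.5 -1.7] w 0.12 ff 50.9
[0.0008, 0.0119, -0.0001] [0.0019, 0.0002, -0.011]
```

```bash
python3 -m creep '{"fingers":[0,0,0],"dp":[[0,0.01,0],[0,0.018,0],[0,0.018,0]],"delta_rot":[[0,0,-0.008],[0,0,-0.015],[0,0,-0.015]]}' 50
python3 plan.py $(python3 press.py  159.5 .016 .09)
```

```text
time_s: 18.65
position: [0.5524, 0.107, 0.2535]
ee_rot: [3.085, -0.588, -0.001]
force: [0.4, -4.3, -1.7]
width: 0.12
finger_force: 50.3
t 18.65 grasp [0.5523 0.1069 0.09  ] psi -21.59 tilt [-6.e-04 -6.e-04 -1.e+00] F [ 0.4 -4.3 -1.7] w 0.12 ff 50.3
[0.0023, 0.0066, 0.0] [0.0005, 0.0002, -0.0071]
```

```bash
python3 -m creep '{"fingers":[0,0,0],"dp":[[0,0.005,0],[0,0.009,0],[0,0.009,0]],"delta_rot":[[0,0,-0.006],[0,0,-0.011],[0,0,-0.011]]}' 50
python3 plan.py
```

```text
time_s: 18.95
position: [0.5515, 0.1054, 0.2535]
ee_rot: [3.091, -0.561, -0.0]
force: [0.1, -4.1, -0.9]
width: 0.124
finger_force: 50.3
t 18.95 grasp [0.5515 0.1054 0.09  ] psi -20.56 tilt [-1.e-04 -1.e-04 -1.e+00] F [ 0.1 -4.1 -0.9] w 0.124 ff 50.3
```

```bash
python3 -m creep '{"fingers":[0,0,0],"dp":[[0,0.004,0],[0,0.007,0],[0,0.007,0]],"delta_rot":[[0,0,0],[0,0,0],[0,0,0]]}' 50
python3 plan.py
```

```text
time_s: 19.25
position: [0.5506, 0.1039, 0.2535]
ee_rot: [-3.091, 0.56, 0.001]
force: [0.3, -1.7, -2.0]
width: 0.121
finger_force: 50.0
t 19.25 grasp [0.5505 0.104  0.09  ] psi -20.54 tilt [-4.e-04  5.e-04 -1.e+00] F [ 0.3 -1.7 -2. ] w 0.121 ff 50.0
```

Draw out along the hole.

```bash
python3 -m creep '{"fingers":[0,0,0,0,0],"dp":[[-0.01,0,0],[-0.03,0,0],[-0.06,0,0],[-0.1,0,0],[-0.1,0,0]],"delta_rot":[[0,0,0],[0,0,0],[0,0,0],[0,0,0],[0,0,0]]}' 50
python3 -m creep '{"fingers":[0,0,0,0,0,0],"dp":[[-0.05,0,0],[-0.1,0,0],[-0.18,0,0],[-0.24,0,-0.04],[-0.24,0,-0.12],[-0.24,0,-0.12]],"delta_rot":[[0,0,0],[0,0,0],[0,0,0],[0,0,0],[0,0,0],[0,0,0]]}' 50
python3 plan.py .43 -.18 .16 -3
python3 - <<'E'
from ang import *
d=get("scene");pickle.dump(d,open("pics/s9.pkl","wb"));print("now",ang(d))
E
```

```text
time_s: 19.75
position: [0.52, 0.115, 0.2533]
ee_rot: [3.091, -0.559, -0.007]
force: [0.4, -0.9, -1.3]
width: 0.124
finger_force: 50.0
time_s: 20.35
position: [0.4556, 0.1399, 0.2916]
ee_rot: [-3.09, 0.559, -0.009]
force: [0.8, -0.1, -2.0]
width: 0.119
finger_force: 50.0
t 20.35 grasp [0.4566 0.14   0.1281] psi -20.51 tilt [ 5.6e-03  5.0e-04 -1.0e+00] F [ 0.8 -0.1 -2. ] w 0.119 ff 50.0
[0.2942, 1.0285, -0.1073] [-0.001, -0.0035, -0.1946]
now [(-75.0, -67.5, -71.25), (-34.5, -6.5, -20.5), (27.0, 55.5, 41.25)]
```

```bash
python3 -m creep '{"fingers":[0,0,0,0,0,0,0,0,0,0,0],"dp":[[0,0.05,-0.03],[0,0.15,-0.06],[0.02,0.3,-0.1],[0.06,0.45,-0.107],[0.12,0.6,-0.107],[0.18,0.75,-0.107],[0.24,0.9,-0.107],[0.29,1,-0.107],[0.29,1,-0.107],[0.29,1,-0.107],[0.29,1,-0.107]],"delta_rot":[[0,0,-0.02],[0,0,-0.05],[0,0,-0.1],[0,0,-0.15],[0,0,-0.194],[0,0,-0.194],[0,0,-0.194],[0,0,-0.194],[0,0,-0.194],[0,0,-0.194],[0,0,-0.194]]}' 50
python3 plan.py .4255 -.342 .13 -3
python3 - <<'E'
from h import *
for n in ("w2",None):
    w=pickle.load(open(f"pics/{n}.pkl","rb")) if n else get("wrist")
    if n is None: pickle.dump(w,open("pics/w10.pkl","wb"))
    c=w["color"].astype(int);m=((c.max(2)-c.min(2))<30)&(c.min(2)>90)
    for r in (30,60,90,120,150,180,210,240):
        x=np.where(m[r,270:400])[0]+270; print(n,r,x.min() if len(x) else 0,x.max() if len(x) else 0,len(x))
E
```

```text
time_s: 21.5
position: [0.4308, -0.1712, 0.3209]
ee_rot: [-3.139, 0.085, 0.003]
force: [-1.1, 0.7, -1.4]
width: 0.123
finger_force: 50.0
t 21.5 grasp [ 0.4305 -0.1709  0.1574] psi -3.09 tilt [-0.002   0.0017 -1.    ] F [-1.1  0.7 -1.4] w 0.123 ff 50.0
[0.0133, 0.5696, 0.0904] [-0.001, 0.0013, -0.001]
w2 30 301 392 40
w2 60 302 338 37
w2 90 302 338 37
w2 120 303 338 36
w2 150 303 337 35
w2 180 303 337 35
w2 210 303 390 46
w2 240 304 399 56
None 30 302 339 38
None 60 302 338 37
None 90 302 338 37
None 120 303 338 36
None 150 303 338 36
None 180 303 337 35
None 210 303 337 35
None 240 304 337 34
```

```bash
python3 -m creep '{"fingers":[0,0,0,0,0,0,0,0],"dp":[[0,0.06,0],[0.005,0.18,0],[0.01,0.32,0],[0.013,0.46,0.02],[0.013,0.57,0.05],[0.013,0.57,0.09],[0.013,0.57,0.09],[0.013,0.57,0.09]],"delta_rot":[[0,0,0],[0,0,0],[0,0,0],[0,0,0],[0,0,0],[0,0,0],[0,0,0],[0,0,0]]}' 50
python3 plan.py .4255 -.342 .07 -3 .4255 -.342 .0505 -3
python3 - <<'E'
from h import *
def tip(d,g,psi):
    u=np.array([np.cos(psi),np.sin(psi),0]);P=np.array([g+u*s for s in np.arange(.05,.17,.001)])
    p=proj(d,P).astype(np.float32);v=cv2.remap(d["color"],p[:,:1].copy(),p[:,1:].copy(),1).reshape(-1,3).astype(int)
    sat=v.max(1)-v.min(1);k=np.where(sat<40)[0];return .05+.001*k.max() if len(k) else None, len(k)
d0=pickle.load(open("pics/s2.pkl","rb"));print(tip(d0,np.array([.4408,-.0413,.129]),np.radians(19.2)))
d=get("scene");print(tip(d,np.array([.4255,-.342,.13]),np.radians(-3)))
E
```

```text
time_s: 22.35
position: [0.4258, -0.341, 0.2941]
ee_rot: [-3.138, 0.082, 0.003]
force: [-0.0, -0.6, -1.8]
width: 0.123
finger_force: 50.0
t 22.35 grasp [ 0.4255 -0.3405  0.1306] psi -3.01 tilt [-0.002   0.0029 -1.    ] F [-0.  -0.6 -1.8] w 0.123 ff 50.0
[-0.0004, 0.0041, 0.2019] [-0.0018, 0.0014, -0.0001]
[-0.0003, 0.0043, 0.2669] [-0.0018, 0.0014, -0.0001]
(np.float64(0.128), 79)
(np.float64(0.124), 75)
```

```bash
python3 -m creep '{"fingers":[0,0,0,0,0,0,0,0],"dp":[[0.003,0.004,0.04],[0.005,0.004,0.1],[0.005,0.004,0.16],[0.005,0.004,0.2],[0.005,0.004,0.23],[0.005,0.004,0.255],[0.005,0.004,0.265],[0.005,0.004,0.265]],"delta_rot":[[0,0,0],[0,0,0],[0,0,0],[0,0,0],[0,0,0],[0,0,0],[0,0,0],[0,0,0]]}' 50
python3 plan.py .427 -.342 .05 -3
```

```text
time_s: 23.2
position: [0.4274, -0.3442, 0.215]
ee_rot: [-3.14, 0.085, 0.0]
force: [-0.1, 0.4, -2.4]
width: 0.12
finger_force: 50.0
t 23.2 grasp [ 0.4274 -0.3442  0.0515] psi -3.11 tilt [-2.e-04  3.e-04 -1.e+00] F [-0.1  0.4 -2.4] w 0.12 ff 50.0
[-0.0017, -0.0073, 0.005] [-0.0002, 0.0001, -0.0012]
```

```bash
python3 -m creep '{"fingers":[0,0,0,0],"dp":[[0,-0.004,0],[0,-0.007,0],[0,-0.007,0.004],[0,-0.007,0.004]],"delta_rot":[[0,0,0],[0,0,0],[0,0,0],[0,0,0]]}' 40
python3 plan.py
```

```text
time_s: 23.6
position: [0.4275, -0.3422, 0.2141]
ee_rot: [3.14, -0.085, 0.0]
force: [0.2, -0.9, -1.0]
width: 0.123
finger_force: 40.0
t 23.6 grasp [ 0.4275 -0.3423  0.0506] psi -3.11 tilt [ 2.e-04 -3.e-04 -1.e+00] F [ 0.2 -0.9 -1. ] w 0.123 ff 40.0
```

Within 1 mm of the seat. Opening gently, in stages.

```bash
python3 -m creep '{"fingers":[0.14,0.16,0.2,0.25,0.3,0.4,0.5,0.6,0.7,0.8,0.9,1,1,1,1,1,1,1],"dp":[[0,0,0.001],[0,0,0.001],[0,0,0],[0,0,0],[0,0,0],[0,0,0],[0,0,0],[0,0,0],[0,0,0],[0,0,0],[0,0,0],[0,0,0],[0,0,0],[0,0,0],[0,0,0],[0,0,0],[0,0,0],[0,0,0]],"delta_rot":[[0,0,0],[0,0,0],[0,0,0],[0,0,0],[0,0,0],[0,0,0],[0,0,0],[0,0,0],[0,0,0],[0,0,0],[0,0,0],[0,0,0],[0,0,0],[0,0,0],[0,0,0],[0,0,0],[0,0,0],[0,0,0]]}' 40
python3 -m creep '{"fingers":[1,1,1,1,1,1,1,1],"dp":[[0,0,-0.03],[0,0,-0.1],[0,0,-0.2],[0,0,-0.35],[0,0,-0.5],[0,0,-0.5],[-0.1,0,-0.5],[-0.1,0,-0.5]],"delta_rot":[[0,0,0],[0,0,0],[0,0,0],[0,0,0],[0,0,0],[0,0,0],[0,0,0],[0,0,0]]}' 40
python3 plan.py
python3 - <<'E'
from ang import *
d=get("scene");pickle.dump(d,open("pics/s11.pkl","wb"));print(ang(d))
w=get("wrist");pickle.dump(w,open("pics/w11.pkl","wb"))
c=w["color"].astype(int);m=((c.max(2)-c.min(2))<35)&(c.min(2)>70)
for r in range(5,480,40):
    x=np.where(m[r,240:400])[0]+240
    if len(x): print(r,x.min(),x.max(),len(x),ray(w,[(np.median(x),r)],.05)[0].round(4))
a=pickle.load(open("pics/scene0.pkl","rb"))["color"]
df=(np.abs(a.astype(int)-d["color"]).max(2)>40).astype(np.uint8)
n,l,st,ce=cv2.connectedComponentsWithStats(df)
print([(s[:5].tolist()) for s in st[1:] if s[4]>25])
print("bar diff",[(int(y),int((df[y,180:240]).sum())) for y in range(240,320,6)])
E
```

```text
time_s: 25.4
position: [0.4275, -0.3422, 0.2139]
ee_rot: [-3.14, 0.085, -0.0]
force: [-0.4, -0.3, 0.5]
width: 0.999
finger_force: 0.0
time_s: 26.2
position: [0.3952, -0.3393, 0.364]
ee_rot: [-3.138, 0.087, 0.005]
force: [-0.8, 0.6, -0.7]
width: 0.998
finger_force: 0.0
t 26.2 grasp [ 0.3947 -0.3389  0.2005] psi -3.16 tilt [-0.0029  0.0025 -1.    ] F [-0.8  0.6 -0.7] w 0.998 ff 0.0
[(-75.0, -67.5, -71.25), (-34.5, -6.5, -20.5), (27.0, 55.5, 41.25)]
5 314 332 19 [ 0.5411 -0.348   0.05  ]
45 315 331 17 [ 0.5164 -0.3466  0.05  ]
85 315 331 17 [ 0.4913 -0.3453  0.05  ]
125 315 331 17 [ 0.4654 -0.3439  0.05  ]
165 316 331 16 [ 0.4386 -0.3428  0.05  ]
205 316 331 16 [ 0.4107 -0.3413  0.05  ]
245 316 331 16 [ 0.3815 -0.3397  0.05  ]
325 240 399 160 [ 0.3185 -0.3333  0.05  ]
365 348 359 12 [ 0.2823 -0.3581  0.05  ]
445 240 370 131 [ 0.2068 -0.3148  0.05  ]
[[2, 0, 124, 176, 11187], [126, 0, 276, 236, 26203], [316, 3, 20, 22, 245], [386, 300, 10, 4, 30], [372, 302, 10, 5, 32], [380, 323, 25, 10, 78], [397, 322, 22, 34, 264], [378, 329, 23, 9, 43], [363, 332, 12, 13, 111], [372, 340, 10, 15, 107], [383, 346, 13, 12, 111]]
bar diff [(240, 0), (246, 0), (252, 0), (258, 0), (264, 0), (270, 0), (276, 0), (282, 0), (288, 0), (294, 0), (300, 0), (306, 0), (312, 0), (318, 0)]
```

The bar shows no image change from its starting place in the rest. The last, jar and tin haven't moved, and the collar is still at the tight angle.

```bash
python3 -c "
from cell import workorder
print(workorder.close_job())"
```

```text
the job is handed in; nothing more can be done
None
```

The heel is clamped tight (a hole measures about 160° and the collar would turn no further), the bar is back in its wooden rest, the last, jar and tin have not moved, and the job was handed in at about 26 s.

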